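# Refit the vial platform of a bench shaker and load it

## Robot

A 6-joint arm with a two-finger parallel gripper is mounted at the origin on a cart in front of the work surface, level with it; the furniture and walls round the work are solid. World frame = base frame: x ahead of the robot, y to its left, z up, the work surface at z = 0. Lengths are in mm, angles in rad, forces in N, time in s.
With the tool pointing down it reaches from about 275 to 825 mm from the base axis. Payload 4.9 kg.
Tool frame: the origin (TCP) lies at the very end of the fingers, on their centre line; the grasp point (between the pads) lies 19 mm behind it; z points along the fingers, y is the line along which they close (so a half turn about z gives the same grasp; the last joint's range is limited). The gripper opens to 85 mm and grips with 20 to 120 N. Pads are 22 mm wide; open, the fingers measure 114 mm over their backs; the gripper's body (76 mm by 85 mm) begins 54 mm behind the grasp point. The pads swing forward as they close: fully open they stand 13 mm farther back than shut.
Start: joints at [1.102, 0.326, -0.193, 1.052, 0, 1.437], TCP at [180.714, 519.481, 231.281] pointing down, gripper open.
Joint ranges: [-2.65, 2.65], [-0.97, 1.79], [-1.3, 1.35], [-1.93, 2.1], [-1.47, 1.37], [-3.14, 3.14]. Speed limits (rad/s): [2.57, 2.57, 3.14, 3.14, 3.14, 3.14].

## Interface

Orientations are given as [roll, pitch, yaw] about the fixed x, y, z axes, in that order (R = Rz(yaw) Ry(pitch) Rx(roll)).
In Python, from bench import bot, solve_ik, imaging gives the robot as it stands. Calls block until the motion is done:
- bot.move_ptp(position, orientation): joint-space move of the TCP to a pose.
- bot.movel(position, rot=None, max_speed=150, threshold=None): straight line of the TCP; rot=None keeps the orientation; max_speed is the mean speed in mm/s. With threshold (N) it stops when the force on the tool has changed by that much, and returns True; else False.
- bot.move_j(angles): joint-space move.
- bot.grip(opening, effort=None): opening from 0.0 (shut) to 1.0 (fully open); effort is the grip in N (None keeps the last); returns when the fingers have stopped.
- bot.dwell(seconds).
- solve_ik(position, orientation): joint angles nearest the present ones, or None.
- bot.get_state(): the state.
- imaging.capture(name): name is "scene" or "top"; returns the picture (384x512x3 uint8, blue, green, red); there is no depth.
- imaging.camera_model(name): a dict with "K" (3x3 intrinsics, pixels), "k1" (the pictures are not rectified: a ray, as slopes to the right and down, at radius r is drawn at 1 + k1 r^2 times it, then the intrinsics apply), "position" and "rotation" of the camera in the world. Camera axes: x right, y up, looking along -z (the intrinsics and any distortion apply to the point x, -y, -z); pixel columns grow to the right and rows downward; lengths in mm; the calibration is good to about 2 mm. A picture is of the moment at which its call begins. camera_model takes no time and is no camera call.
A pose or a line that the arm cannot do raises bot.IKError and nothing moves.
- bot.sign_off(): hands the job in; it is judged then, once.
The state is a dict: "t": time; "qpos": joint angles; "joint_velocities": joint speeds; "effort": joint torques, N m; "tcp_pos": TCP position; "orientation": TCP orientation; "contact_force": force on the tool from outside, world axes, zero at the start; "wrist_torque": the same for the moment, N m; "opening": opening from 0.0 (shut) to 1.0 (fully open); "gripper_force": force on a finger pad.
Only numpy, scipy, OpenCV 4.12 (cv2) and the standard library are available. Lean on these libraries where they do the work, as an engineer would, in place of code of your own. Each camera call takes 0.05 s, during which the arm holds its last target. There are 200 camera calls.

## Task

Refit the shaker's loose vial platform: lay it flat between the two guide rails and, pressing only lightly, slide it along them until its centre bore finds the drive pin and it drops fully home. Then stand the amber vial upright in one of the platform's four cups and let go. The pin may have stopped anywhere along its slot, so go by feel and never force the platform down on the pin or against it; leave the other things on the bench where they are.

Things in the scene. Friction and masses are not known exactly. Their poses are not given: they have to be found in the camera images.
- shaker: White reciprocating bench shaker, 166 (x) x 200 (y) x 81 mm, fixed to the bench. Origin: centre of its underside, on the bench. x points to its back (the panel with display, keys and knob faces -x), y along its guide rails, z up. Steel deck 60 mm above the origin. Pressing the platform on the shaker or its pin with over 40 N before it is home harms the drive
- shaker_seat (a point): Point midway between the shaker's two white nylon ledges, level with their tops, 66 mm above its underside; axes of the shaker. The ledges run along y; the platform's underside rests on them when home. Outside them stand two aluminium guide rails along y, 190 mm long, with vertical inner faces at x = +-51.2 mm and rounded tops 14.75 mm above this point (radius 3.75 mm)
- shaker_slot (a point): Middle of the black slot in the deck, on the deck (6 mm below the ledge tops); axes of the shaker. In it stands a fixed brass drive pin, 10 mm diameter, tip 15 mm above this point (9 mm above the ledges), top edge slightly bevelled. It has stopped anywhere from y = -26 to +26 mm at x = 0. A platform not yet over the pin rides on its tip, still between the rails
- platform_handle (a point): Middle of the grip bar of the loose vial platform; axes of the platform (y along the bar, z up). Steel bow handle of 10 mm round bar, straight for 84 mm along y, axis 50 mm above the platform's underside, posts at y = +-52 mm. Platform: aluminium plate 100 (x) x 120 (y) x 5 mm, four blue cups, 0.36 to 0.6 kg, the same when turned by half a turn; starts flat on the bench
- platform_bore (a point): Centre of the platform's bore at its underside, 50 mm straight below the middle of the grip bar; axes of the platform. The round bore goes through the plate, 13 mm diameter
- vial_mid (a point): Centre of the amber vial with white cap, 25 mm diameter, 52 mm tall (bottom 26 mm below this point), 20 g; stands upright on the bench at the start. z along its axis
- rack_post (a point): Front right corner, at bench level, of a fixed steel shelf rack 0.9 m tall, whose slotted posts and boards (the lowest 0.46 m up) take up the space 0.37 m behind and 0.40 m to the left of it (world +x and +y). Keep the arm clear of it
- crystal_bottle: Bystander: glass jar of blue-green crystals with black cap, 80 mm diameter, 140 mm tall; origin at the centre of its underside. Leave alone
- beaker: Bystander: clear 100 ml beaker, 73 mm diameter, 82 mm tall; origin at the centre of its underside. Leave alone
- timer: Bystander: small white bench timer, 62 x 62 x 16 mm; origin at the centre of its underside. Leave alone
- crucible: Bystander: white porcelain crucible, 51 mm diameter, 36 mm tall; origin at the centre of its underside. Leave alone
- platform_cup0 (a point): Centre of the floor of a cup, at x = +31, y = +40 mm of the platform, on the plate's top (5 mm above its underside). Blue round cup, 29 mm inner and 34 mm outer diameter, 12 mm deep, open at the top
- platform_cup1 (a point): Centre of the floor of a cup, at x = +31, y = -40 mm of the platform, on the plate's top (5 mm above its underside). Blue round cup, 29 mm inner and 34 mm outer diameter, 12 mm deep, open at the top
- platform_cup2 (a point): Centre of the floor of a cup, at x = -31, y = +40 mm of the platform, on the plate's top (5 mm above its underside). Blue round cup, 29 mm inner and 34 mm outer diameter, 12 mm deep, open at the top
- platform_cup3 (a point): Centre of the floor of a cup, at x = -31, y = -40 mm of the platform, on the plate's top (5 mm above its underside). Blue round cup, 29 mm inner and 34 mm outer diameter, 12 mm deep, open at the top

How it is judged:
By the outcome, as a careful person would: the job done as asked, in the order asked, and still so for the second after the job is handed in, with the robot touching nothing.
It also fails if it takes over 67 s, if anything falls off the work surface, if the arm or the gripper's body presses on something with over 40 N, if the wrist force passes 120 N, or if a joint passes its speed limit or range.

## Working session

There is one attempt and no reset: what is moved stays moved. The work goes in short steps, each a Python script; the robot and the scene stay as the last script left them, time stands still between calls to the robot, and variables do not carry over. Pictures are saved under pics/ and viewed, at most 10 in all, crops included, and the job is handed in when it is done.

```bash
ls; mkdir -p pics
python3 - <<'E'
from bench import bot, solve_ik, imaging
import cv2
for n in("scene","top"):
    cv2.imwrite(f"pics/{n}0.png",cv2.resize(imaging.capture(n),(800,600)))
    print(imaging.camera_model(n))
print(bot.get_state())
E
```

```text
pics
{'K': array([[476.46115013,   0.        , 249.58423384],
       [  0.        , 476.46115013, 201.53534682],
       [  0.        ,   0.        ,   1.        ]]), 'k1': 0.020874788070248004, 'position': array([-183.17935018, -315.54626823,  960.43116697]), 'rotation': array([ 0.74433517, -0.00213465, -1.06379609])}
{'K': array([[388.56300288,   0.        , 257.05296307],
       [  0.        , 388.56300288, 186.49471339],
       [  0.        ,   0.        ,   1.        ]]), 'k1': -0.1023635742903601, 'position': array([ 317.03193283,   66.7389753 , 1299.88829687]), 'rotation': array([ 0.1445056 ,  0.01876958, -1.57298114])}
{'t': 0.1, 'qpos': array([ 1.10175731e+00,  3.26850931e-01, -1.93524209e-01,  1.05202386e+00,
       -1.78463613e-05,  1.43659801e+00]), 'joint_velocities': array([ 2.52152274e-04, -1.99121190e-03,  2.49188410e-03, -6.82056014e-04,
        4.71157735e-06, -4.98278174e-05]), 'effort': array([ 8.76418944e-04, -4.44239831e+01,  2.63038605e+01,  7.89674639e-03,
       -9.99511121e-05, -1.84795113e-06]), 'tcp_pos': array([180.481742  , 518.95940273, 230.57510569]), 'orientation': array([-3.14000201e+00, -1.96744446e-04,  2.80675181e+00]), 'contact_force': array([ 0.52350234, -0.0711324 ,  0.52640002]), 'wrist_torque': array([-0.07407671,  0.0088715 , -0.06508187]), 'gripper_force': 0.0, 'opening': 0.9973130997806496}
```

View pics/scene0.png

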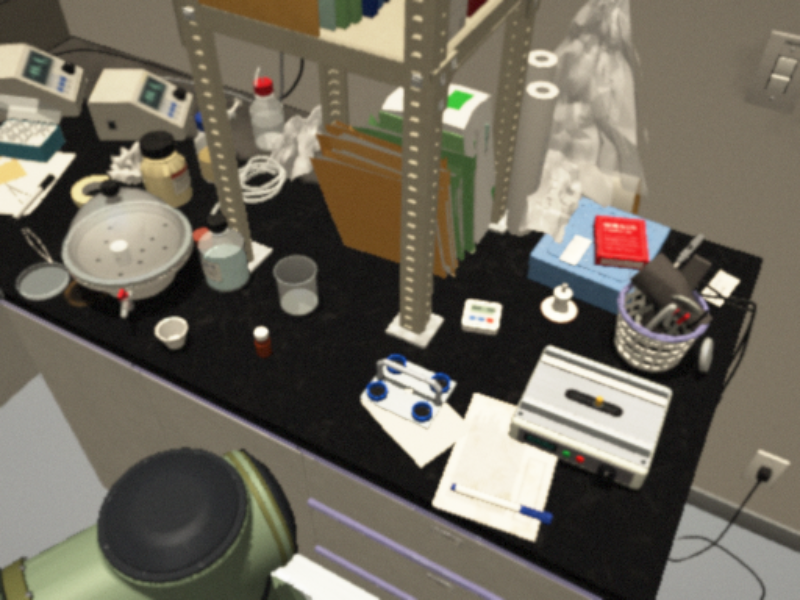

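View pics/top0.png

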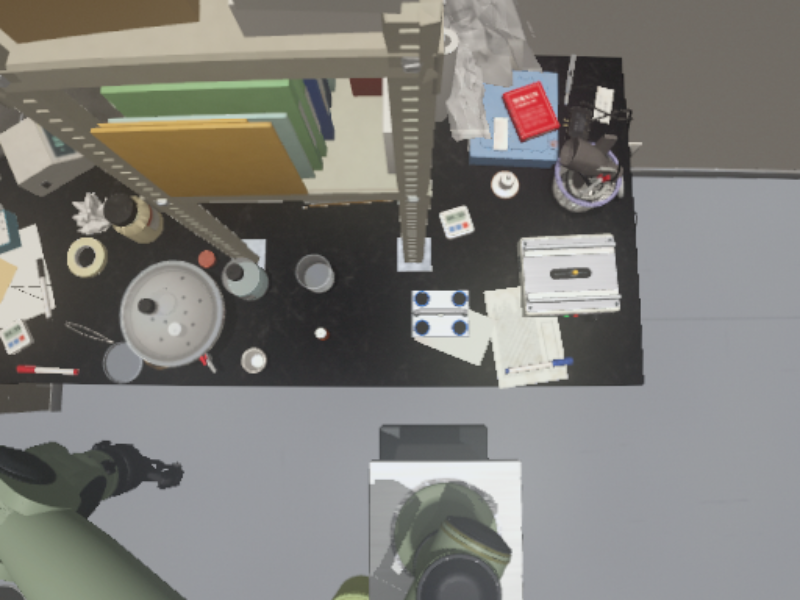

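The scene view shows the platform at about (408,390), the vial at (262,342), and the shaker at (592,415) with its brass pin at (600,401). The top view shows the platform at (440,313), the vial at (320,333), and the shaker at (570,275). I'll zoom in on these.

```bash
cat > h.py <<'E'
import numpy as np, cv2
from scipy.spatial.transform import Rotation as Ro
from scipy.optimize import least_squares
from bench import bot, solve_ik, imaging
def proj(n,P):
    m=imaging.camera_model(n); R=Ro.from_euler('xyz',m['rotation']).as_matrix()
    c=(np.atleast_2d(P)-m['position'])@R
    s=np.c_[c[:,0],-c[:,1]]/(-c[:,2:]); s=s*(1+m['k1']*(s**2).sum(1,keepdims=True))
    return s*[m['K'][0,0],m['K'][1,1]]+m['K'][:2,2]
def tri(ps,pt,x0=(400,0,50)):
    r=least_squares(lambda X:np.r_[(proj('scene',X)-ps).ravel(),(proj('top',X)-pt).ravel()],x0)
    return r.x,np.abs(r.fun).max()
def crop(img,x0,y0,x1,y1,s):
    return cv2.resize(img[y0:y1,x0:x1],None,fx=s,fy=s,interpolation=cv2.INTER_CUBIC)
def grid(c,x0,y0,s,st=10):
    for x in range(-(-x0//st)*st,x0+int(c.shape[1]/s)+1,st):
        cv2.line(c,(int((x+.5-x0)*s),0),(int((x+.5-x0)*s),6),(0,255,255),1); cv2.putText(c,str(x),(int((x+.5-x0)*s)-8,18),0,.35,(0,255,255),1)
    for y in range(-(-y0//st)*st,y0+int(c.shape[0]/s)+1,st):
        cv2.line(c,(0,int((y+.5-y0)*s)),(6,int((y+.5-y0)*s)),(0,255,255),1); cv2.putText(c,str(y),(8,int((y+.5-y0)*s)+4),0,.35,(0,255,255),1)
    return c
E
python3 - <<'E'
from h import *
s=imaging.capture('scene');t=imaging.capture('top')
np.save('s.npy',s);np.save('t.npy',t)
cv2.imwrite('pics/s1.png',grid(crop(s,228,212,438,318,3.8),228,212,3.8))
a=grid(crop(t,200,145,400,225,4),200,145,4)
b=grid(crop(s,145,200,195,235,7),145,200,7)
o=np.zeros((a.shape[0]+b.shape[0],800,3),np.uint8);o[:a.shape[0]]=a;o[a.shape[0]:,:b.shape[1]]=b
cv2.imwrite('pics/t1.png',o)
E
```

```text
(no output)
```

View pics/s1.png

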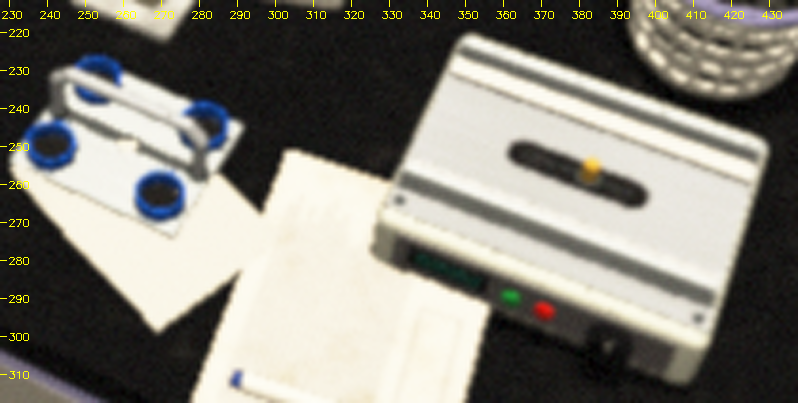

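View pics/t1.png

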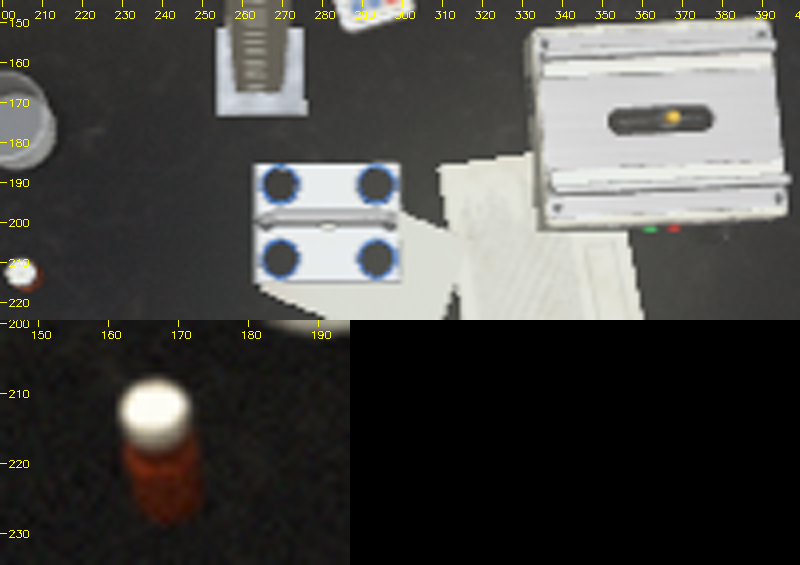

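The zoomed scene view gives cup rims near (97,75), (204,122), (49,142) and (160,190), slot ends at (508,150) and (649,195), and the pin tip at (592,161). The zoomed top view gives cups at (279,185), (376,185), (280,259) and (377,258), slot ends at (608,120) and (714,117), the pin tip at (674,117), and the vial cap at (20,272). Next I'll fit poses to these points.

```bash
cat > fit.py <<'E'
from h import *
S=lambda p:np.array(p,float)/3.8+[227.5,211.5]
T=lambda p:np.array(p,float)/4+[199.5,144.5]
def place(v,L): 
    c,s=np.cos(v[3]),np.sin(v[3]); L=np.array(L,float)
    return np.c_[v[0]+c*L[:,0]-s*L[:,1],v[1]+s*L[:,0]+c*L[:,1],v[2]+L[:,2]]
# platform: cups BL,BR,FL,FR rim centres, z fitted
L=[[31,40,17],[31,-40,17],[-31,40,17],[-31,-40,17]]
ps=S([[97,75],[204,122],[49,142],[160,190]]);pt=T([[279,185],[376,185],[280,259],[377,258]])
r=least_squares(lambda v:np.r_[(proj('scene',place(v,L))-ps).ravel(),(proj('top',place(v,L))-pt).ravel()],[450,0,0,0])
print('platform',r.x.round(3),np.abs(r.fun).max()); print(r.fun.reshape(-1,2).round(2).tolist())
# bar middle check: ends of straight bar
for n,a,b in (('L',[62,70],[268,218]),('R',[196,126],[388,217])): print('bar',n,tri(S(a),T(b)))
# shaker: slot ends, pin tip, screws (size unknown)
ss=S([[508,150],[649,195],[592,160],[398,200],[699,318]]);st=T([[608,120],[714,117],[674,117],[557,207],[776,198],[545,44],[764,32]])
def f(v):
    x,y,yaw,z,l,p,a,b,h=v
    Q=place([x,y,z,yaw],[[0,l,60],[0,-l,60],[0,p,75],[-a,b,h],[-a,-b,h],[a,b,h],[a,-b,h]])
    return np.r_[(proj('scene',Q[:5])-ss).ravel(),(proj('top',Q)-st).ravel()]
r=least_squares(f,[560,-250,0,0,35,0,72,85,65]);print('shaker x y yaw z l pin a b h',r.x.round(3),np.abs(r.fun).max());print(r.fun.reshape(-1,2).round(2).tolist())
print('pin',tri(ss[2],st[2]))
print('vial top',tri(np.array([166.6,211.8]),np.array([204.5,212.6])))
E
python3 fit.py
```

```text
platform [ 4.59403e+02  7.87000e+00 -4.60000e-02  1.00000e-03] 0.5736311305418269
[[-0.57, 0.29], [-0.55, 0.08], [-0.03, -0.25], [-0.44, 0.06], [0.57, -0.32], [0.35, -0.46], [0.47, -0.25], [0.4, -0.14]]
bar L (array([459.45174903,  57.15404541,  50.61775064]), np.float64(0.6704093374773379))
bar R (array([459.53671251, -39.73999847,  52.71552184]), np.float64(0.6961140791285061))
shaker x y yaw z l pin a b h [ 5.36209e+02 -2.61596e+02  4.50000e-02  1.07300e+00  4.32520e+01
 -5.96900e+00  6.75780e+01  9.06030e+01  5.78910e+01] 0.9715533542474191
[[-0.08, -0.97], [-0.58, 0.84], [-0.24, 0.21], [-0.23, 0.18], [-0.32, 0.01], [0.51, 0.27], [0.27, -0.25], [0.2, -0.52], [0.27, 0.01], [0.81, -0.56], [0.04, -0.25], [-0.25, 0.25]]
pin (array([ 535.04651339, -267.44283965,   78.2677644 ]), np.float64(0.3606728325074755))
vial top (array([415.98144697, 258.16893339,  50.1317272 ]), np.float64(0.5783814909077591))
```

The fits agree with the given heights: platform underside at z≈0, bar at about 51, pin tip at 78 (75 expected), vial top at 50. Now I'll grasp the platform.

Run:
```python
from h import *
o=[np.pi,0,np.pi/2]
bot.move_ptp([320,320,235],[np.pi,0,2.3])
bot.move_ptp([459.5,8.2,130],o)
bot.grip(0.55,80)
print(bot.movel([459.5,8.2,31],threshold=10))
bot.grip(0,80)
s=bot.get_state();print(s['t'],s['opening'],s['gripper_force'],s['tcp_pos'],s['contact_force'])
bot.movel([459.5,8.2,45],max_speed=40)
bot.movel([459.5,8.2,200])
s=bot.get_state();print(s['t'],s['opening'],s['gripper_force'],s['tcp_pos'],s['contact_force'],s['wrist_torque'])
```

```text
False
4.225 0.08577445273325612 78.14768671989441 [460.59690063   8.10677463  31.93119337] [-1.43385627 -0.48508318  6.27206122]
5.9083 0.08265938066379451 77.89765477180481 [458.73503558   8.30438712 199.10147422] [ 0.66926439  0.1707091  -4.45638057] [ 0.04145117  0.09736447 -0.03702615]
```

Run:
```python
from h import *
o=[np.pi,0,np.pi/2+.045]
bot.movel([535.7,-249.6,200],rot=o,max_speed=200)
bot.movel([535.7,-249.6,125],max_speed=100)
bot.dwell(.3)
s=bot.get_state();print(s['t'],s['tcp_pos'],s['orientation'],s['contact_force'])
s=imaging.capture('scene');t=imaging.capture('top')
a=grid(crop(s,310,190,440,320,4.5),310,190,4.5);cv2.imwrite('pics/s2.png',a)
cv2.imwrite('pics/t2.png',grid(crop(t,320,135,410,215,7),320,135,7))
```

```text
8.6 [ 535.96525901 -249.7643956   125.52071186] [3.14083449e+00 4.85934665e-04 1.61575528e+00] [ 0.26148055 -0.32010411 -6.27787691]
```

View pics/s2.png

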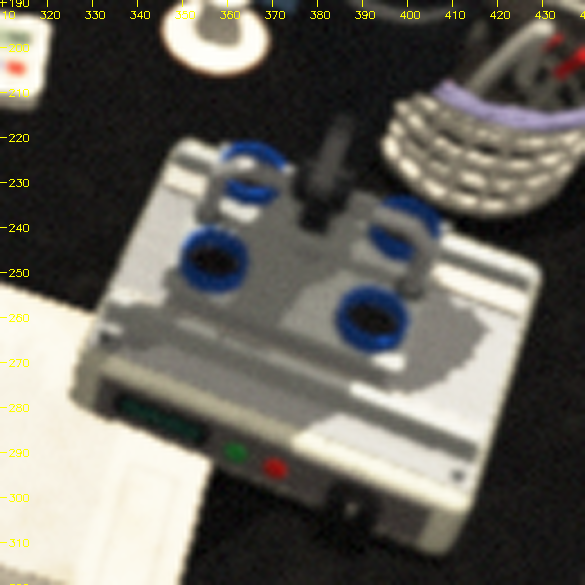

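View pics/t2.png

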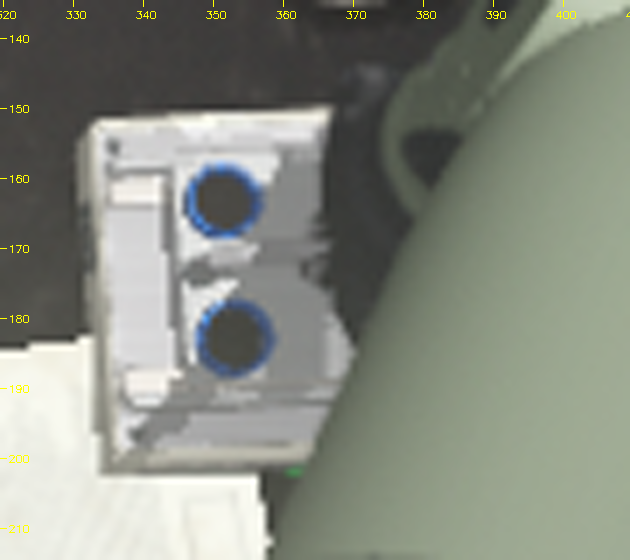

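Run:
```python
from h import *
from fit import place
C=lambda n,P:((proj(n,P)-([319.5,134.5] if n=='top' else [309.5,189.5]))*(7 if n=='top' else 4.5)).round(1).tolist()
pl=[535.97,-249.76,125.5-31.9,.045]
L=[[31,40,17],[31,-40,17],[-31,40,17],[-31,-40,17]]
print('cups top',C('top',place(pl,L)));print('cups scene',C('scene',place(pl,L)))
sh=[536.2,-261.6,0,.045]
for nm,x,z in(('rear face bottom',51.2,66),('rear face top',55,80.7),('front face bottom',-51.2,66),('front rail top',-55,80.7)):
  Q=place(sh,[[x,90,z],[x,75,z]]);print(nm,'top',C('top',Q),'scene',C('scene',place(sh,[[x,95,z],[x,-95,z]])))
```

```text
platform [ 4.59403e+02  7.87000e+00 -4.60000e-02  1.00000e-03] 0.5736311305418269
[[-0.57, 0.29], [-0.55, 0.08], [-0.03, -0.25], [-0.44, 0.06], [0.57, -0.32], [0.35, -0.46], [0.47, -0.25], [0.4, -0.14]]
bar L (array([459.45174903,  57.15404541,  50.61775064]), np.float64(0.6704093374773379))
bar R (array([459.53671251, -39.73999847,  52.71552184]), np.float64(0.6961140791285061))
shaker x y yaw z l pin a b h [ 5.36209e+02 -2.61596e+02  4.50000e-02  1.07300e+00  4.32520e+01
 -5.96900e+00  6.75780e+01  9.06030e+01  5.78910e+01] 0.9715533542474191
[[-0.08, -0.97], [-0.58, 0.84], [-0.24, 0.21], [-0.23, 0.18], [-0.32, 0.01], [0.51, 0.27], [0.27, -0.25], [0.2, -0.52], [0.27, 0.01], [0.81, -0.56], [0.04, -0.25], [-0.25, 0.25]]
pin (array([ 535.04651339, -267.44283965,   78.2677644 ]), np.float64(0.3606728325074755))
vial top (array([415.98144697, 258.16893339,  50.1317272 ]), np.float64(0.5783814909077591))
cups top [[227.2, 194.7], [403.4, 186.4], [238.9, 331.6], [416.4, 322.8]]
cups scene [[251.3, 164.4], [405.9, 219.4], [214.0, 250.4], [373.3, 309.4]]
rear face bottom top [[120.8, 176.3], [152.9, 174.8]] scene [[170.0, 164.3], [524.9, 292.0]]
rear face top top [[126.0, 161.4], [158.5, 159.9]] scene [[176.5, 141.9], [534.5, 269.4]]
front face bottom top [[138.1, 395.0], [170.6, 393.4]] scene [[105.8, 302.0], [478.2, 445.2]]
front rail top top [[144.9, 399.0], [177.8, 397.4]] scene [[107.0, 290.2], [484.3, 434.6]]
```

```bash
python3 - <<'E' | tail -3
from h import *
from fit import place
L=np.array([[31,40,17],[31,-40,17],[-31,40,17],[-31,-40,17]])
ps=np.array([[252,171],[404,228],[213,257],[372,318]])/4.5+[309.5,189.5]
pt=np.array([[223,200],[235,338]])/7+[319.5,134.5]
f=lambda v:np.r_[(proj('scene',place(v,L))-ps).ravel(),(proj('top',place(v,L[[0,2]]))-pt).ravel()]
r=least_squares(f,[536,-250,93,0.04]);print(r.x.round(3),r.fun.round(2))
r=least_squares(lambda v:f([v[0],v[1],93.6,v[2]]),[536,-250,0.04]);print(r.x.round(3),r.fun.round(2))
E
```

```text
vial top (array([415.98144697, 258.16893339,  50.1317272 ]), np.float64(0.5783814909077591))
[ 5.34575e+02 -2.50278e+02  8.92120e+01  3.80000e-02] [-0.37  0.19  0.07 -0.09 -0.15  0.13 -0.25 -0.12  0.54 -0.12  0.35 -0.33]
[ 5.31697e+02 -2.50313e+02  3.00000e-02] [-0.28 -0.24  0.23 -0.26 -0.32 -0.3  -0.36 -0.29  0.97  0.39  0.63  0.26]
```

```bash
cat >> h.py <<'E'
c,s_=np.cos(.045),np.sin(.045)
def W(lx,ly,z): return [537.3+c*lx-s_*ly,-261.6+s_*lx+c*ly,z]
def rep(m=''):
    s=bot.get_state();print(m,round(s['t'],2),s['tcp_pos'].round(1),s['contact_force'].round(1),s['wrist_torque'].round(2),s['orientation'].round(3),round(s['opening'],3));return s
E
python3 - <<'E'
from h import *
bot.movel(W(0,12,125),max_speed=40); rep()
print(bot.movel(W(0,12,95),max_speed=25,threshold=5)); rep()
bot.dwell(.2);rep()
E
```

```text
8.95 [ 536.8 -249.6  125. ] [-0.3  0.7 -5.6] [ 0.01  0.05 -0.  ] [3.142 0.    1.616] 0.085
True
 9.72 [ 536.9 -248.9  106.6] [-0.5  0.8  4.9] [ 0.15 -0.04 -0.01] [ 3.141e+00 -1.000e-03  1.616e+00] 0.082
 9.92 [ 536.9 -248.9  106.6] [0.5 2.3 6.2] [ 0.26 -0.07 -0.01] [ 3.141e+00 -1.000e-03  1.616e+00] 0.086
```

It touched at TCP z 106.6, which puts the underside at about 75. So it is between the rails and riding on the pin tip. Next I'll slide it lightly.

Run:
```python
from h import *
z=106.4; ly=12; home=False
while ly>-30 and not home:
    ly-=1.5
    bot.movel(W(0,ly,z),max_speed=25)
    s=bot.get_state(); f=s['contact_force']; print(round(ly,1),s['tcp_pos'].round(1),f.round(1))
    if f[2]>10: z+=.3
    elif 1<f[2]: pass
    elif abs(f[0])>15 or abs(f[1])>15: break
    else:
        hit=bot.movel(W(0,ly,z-3),max_speed=25,threshold=7)
        s=rep('probe %s'%hit)
        if not hit: home=True; break
        z=s['tcp_pos'][2]-.2
        bot.movel(W(0,ly,z),max_speed=25)
rep(str(home))
```

```text
10.5 [ 537.3 -250.9  106.8] [-0.4  3.9  4.5]
9.0 [ 537.3 -251.5  107. ] [-1.   5.6  7.4]
7.5 [ 537.3 -252.1  107.1] [-1.8  8.3 10.1]
6.0 [ 537.3 -254.4  107. ] [-1.1  5.7  6.4]
4.5 [ 537.3 -255.   107.2] [-0.7  7.2  8.5]
3.0 [ 537.4 -256.8  107.1] [-1.9  6.8  7.1]
1.5 [ 537.4 -257.5  107.2] [-1.1  9.4  8.9]
0.0 [ 537.5 -260.2  107. ] [-0.8  5.6  6.6]
-1.5 [ 537.5 -260.9  107.1] [-0.6  8.2  8.2]
-3.0 [ 537.6 -263.1  107. ] [-0.9  5.8  5.9]
-4.5 [ 537.6 -263.7  107. ] [-0.5  7.7  7.8]
-6.0 [ 537.  -267.7  105.9] [-0.1 -1.3 -5.6]
probe False 13.22 [ 536.9 -267.7  102.7] [-0.9 -1.6 -4.9] [-0.   -0.03  0.01] [-3.137 -0.004  1.615] 0.087
True 13.22 [ 536.9 -267.7  102.7] [-0.9 -1.6 -4.9] [-0.   -0.03  0.01] [-3.137 -0.004  1.615] 0.087
```

The platform found the pin at local y -6, where the camera had placed it. I'll lower it home, release and go for the vial.

Run:
```python
from h import *
print(bot.movel(W(0,-6,95),max_speed=25,threshold=7)); s=rep('down')
bot.dwell(.2); rep()
```

```text
True
down 13.53 [ 537.5 -267.9   98. ] [ 0.2 -0.1  4.4] [ 0.02 -0.    0.02] [-3.138e+00 -2.000e-03  1.616e+00] 0.085
 13.73 [ 537.5 -267.9   98. ] [-0.4 -0.   5.2] [-0.01  0.05 -0.02] [-3.138e+00 -2.000e-03  1.616e+00] 0.089
```

Run:
```python
from h import *
bot.grip(0.5); bot.dwell(.1); rep('rel')
p=bot.get_state()['tcp_pos']
bot.movel([p[0],p[1],220],max_speed=150)
bot.move_ptp([400,-100,220],[np.pi,0,np.pi/2])
bot.move_ptp([416,258,110],[np.pi,0,np.pi/2])
t=imaging.capture('top');s=imaging.capture('scene')
a=crop(t,335,140,405,215,5.5);b=crop(s,320,210,430,318,3.7)
o=np.zeros((max(a.shape[0],b.shape[0]),a.shape[1]+b.shape[1],3),np.uint8);o[:a.shape[0],:a.shape[1]]=a;o[:b.shape[0],a.shape[1]:]=b
cv2.imwrite('pics/home.png',o);rep()
for y in (0,.045,np.pi):print(y,solve_ik([416,258,17],[np.pi,0,y]),solve_ik([504,-229,120],[np.pi,0,y]))
```

```text
rel 14.27 [ 536.  -266.8   96.1] [ 1.1 -0.5  0.9] [-0.01  0.01 -0.  ] [-3.135 -0.005  1.616] 0.501
 17.61 [416.9 257.1 110.4] [ 0.4 -0.8 -0.1] [-0.02 -0.03 -0.03] [ 3.141 -0.     1.569] 0.5
0 [ 0.40420784  0.47979725 -0.60794512  0.48305395  0.         -2.73738482] [-0.55982426  0.43150671 -0.34155378  0.79773583  0.          2.5817684 ]
0.045 [ 0.40420784  0.47979725 -0.60794512  0.48305395  0.         -2.78238482] [-0.55982426  0.43150671 -0.34155378  0.79773583  0.          2.5367684 ]
3.141592653589793 [ 0.40420784  0.47979725 -0.60794512  0.48305395  0.          0.40420784] [-0.55982426  0.43150671 -0.34155378  0.79773583  0.         -0.55982426]
```

View pics/home.png

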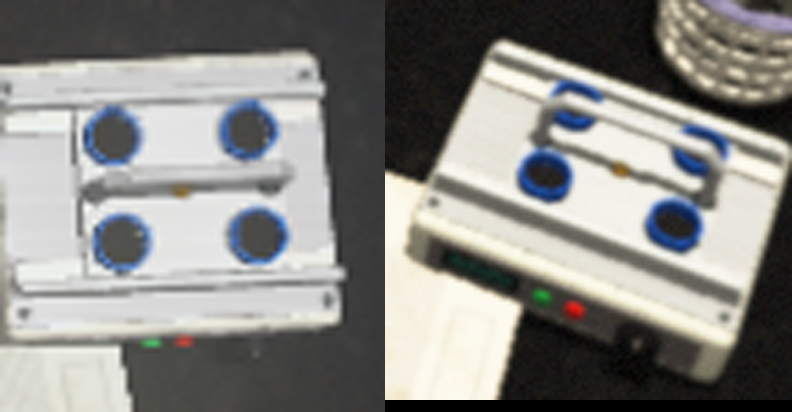

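The view shows the platform flat on the ledges between the rails, with the brass pin visible in the bore at (181,190) in the top half and (620,169) in the scene half. All four cups are empty. Now the vial.

Run:
```python
from h import *
v=[416,258]
print(bot.movel(v+[4],max_speed=120,threshold=8))
rep()
bot.grip(0,20); rep('g1'); bot.grip(0.5)
bot.movel(v+[75]); bot.move_ptp(v+[75],[np.pi,0,np.pi+.045])
print(bot.movel(v+[4],max_speed=120,threshold=8))
bot.grip(0,20); rep('g2'); bot.grip(0.5)
bot.movel(v+[17],max_speed=60); bot.grip(0,25); rep('g3')
bot.movel(v+[60]); s=rep('up'); print(s['gripper_force'])
t=imaging.capture('top');sc=imaging.capture('scene')
a=crop(t,185,190,225,230,9);b=crop(sc,140,170,200,230,7)
o=np.zeros((420,a.shape[1]+b.shape[1],3),np.uint8);o[:a.shape[0],:a.shape[1]]=a;o[:b.shape[0],a.shape[1]:]=b
cv2.imwrite('pics/vial.png',o)
```

```text
False
 18.64 [416.5 258.2   4.5] [ 0.  -0.5  0.7] [-0.   -0.01  0.  ] [ 3.141 -0.     1.571] 0.5
g1 18.93 [416.7 258.3   4.8] [-0.5 -1.2  5.6] [-0.04  0.08 -0.04] [ 3.140e+00 -1.000e-03  1.571e+00] 0.277
False
g2 22.35 [416.8 258.4   4.9] [-0.4  0.5  5.6] [-0.03  0.08  0.01] [ 3.141e+00  2.000e-03 -3.097e+00] 0.282
g3 23.34 [416.  258.1  17.2] [-0.4 -0.2  3.9] [-0.    0.17  0.01] [ 3.141  0.    -3.096] 0.273
up 23.77 [416.2 258.1  59.9] [-0.1 -0.2 -0.7] [ 0.08  0.02 -0.02] [ 3.141e+00  1.000e-03 -3.097e+00] 0.271
24.54255810356699
```

View pics/vial.png

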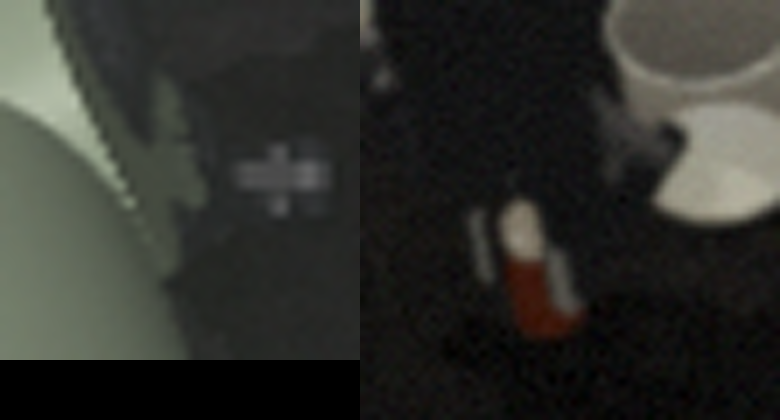

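The vial is held between the fingers, parallel to them within what the picture can show. I'll carry it to the front-left cup (cup2).

Run:
```python
from h import *
o=[np.pi,0,np.pi+.045]
bot.movel([400,250,200],max_speed=200)
bot.move_ptp([400,-100,200],o)
bot.move_ptp([504.4,-229,130],o)
bot.movel([504.4,-229,106],max_speed=60); rep()
print(bot.movel([504.4,-229,87],max_speed=20,threshold=3)); rep()
bot.dwell(.2); rep()
```

```text
27.35 [ 504.2 -228.8  105.8] [-0.5 -0.7  0. ] [-0.01 -0.05 -0.05] [ 3.141 -0.    -3.096] 0.271
True
 28.18 [ 504.2 -228.9   88.2] [-0.1 -0.1  4.2] [ 0.01  0.02 -0.03] [ 3.141 -0.    -3.097] 0.27
 28.38 [ 504.2 -228.9   88.1] [-0.7  0.8  5.1] [ 0.05  0.11 -0.01] [ 3.141 -0.    -3.097] 0.275
```

It touched at TCP 88.2, exactly cup-floor height, with no side force. I'll release, retreat and check.

Run:
```python
from h import *
bot.grip(0.5); bot.dwell(.1)
bot.movel([504.4,-229,200],max_speed=100)
bot.move_ptp([350,-50,250],[np.pi,0,np.pi])
bot.dwell(.5);rep()
t=imaging.capture('top');s=imaging.capture('scene')
a=crop(t,335,140,405,215,5.5);b=crop(s,320,210,430,318,3.7)
o=np.zeros((max(a.shape[0],b.shape[0]),a.shape[1]+b.shape[1],3),np.uint8);o[:a.shape[0],:a.shape[1]]=a;o[:b.shape[0],a.shape[1]:]=b
cv2.imwrite('pics/end.png',o)
```

```text
31.54 [350.1 -50.1 249.9] [-0.3 -1.3 -0.4] [ 0.    0.01 -0.01] [ 3.141 -0.     3.141] 0.498
```

View pics/end.png

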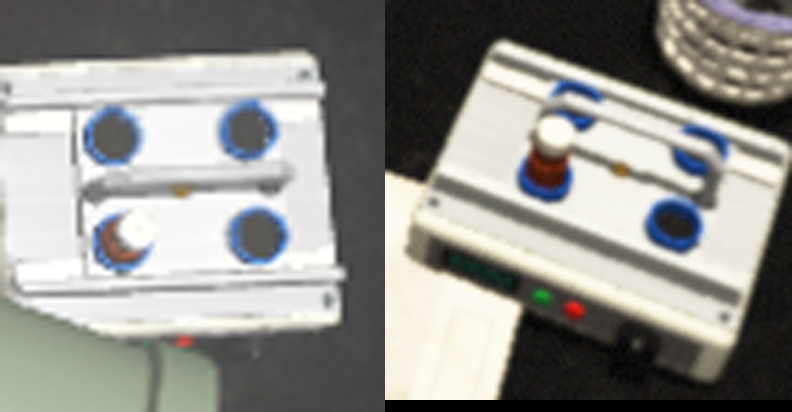

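The vial stands upright in the front-left cup: the cap's offset in the top view matches the expected parallax. The platform is still home with the pin in the bore.

```bash
python3 -c "
from bench import bot
print(bot.sign_off())"
```

```text
the job is handed in; nothing more can be done
None
```

The platform is home on the drive pin, the amber vial stands upright in its front-left cup (cup2), and the job was handed in at about 32 s of robot time.

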